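Feel along a wire-guide bow for wear

TASK

Check the curved steel bow on the spring stand for wear by touch: starting at the end beside the small check weight, run the fingertips along the line on top of it to the end beside the ring gauge, so lightly that it sinks a little under them all along but never goes down to its stop. Finish with the fingertips still resting on that last end, holding the bow slightly pressed. Do not lift or shift the weight, the ring or the other loose things around.

Things in the scene. Friction and masses are not known exactly. Their poses are not given: they have to be found in the camera images.
- stand: fixed grey base plate 105 x 280 x 12 mm on four small feet (its top is 22 mm above the bench), carrying two guide sleeves and, sprung on them, the bow. Origin: on the bench under the stand's centre; z up, its y runs along the plate's length, its -x side is the one nearer the robot
- bow (a joint): how far the bow has sunk, in m: 0 at rest (up), 0.014 on its stop. The whole bow sinks level, straight down, wherever it is pressed: it starts to sink at about 1.2 N and takes about 0.4 N more per mm; it springs back when let go
- bow_mid (a point): centre of the bow's top, moves with it. The bow is a curved flat steel strip, 18 mm wide, 6 mm thick, bent in plan to an arc of 160 mm radius (about 240 mm from end to end, bulging to the stand's -x side), level, with a dark 4 mm line along the middle of its smooth top; the top is 85 mm above the bench at rest
- weight: loose pale metal check weight, a 22 mm cylinder with a knob, 37 mm tall, standing upright on the base plate in front of one end of the bow, about 50 mm from that end; origin at the centre of its underside. Which end it stands at changes from run to run
- ring: loose pale metal ring gauge, 48 mm across, 14 mm high, lying on the base plate in front of the other end of the bow; origin at the centre of its underside
- eraser: loose eraser in a paper sleeve, 20 x 42 x 12 mm, on the bench left of the stand; origin at the centre of its underside
- shim: loose painted setting block, 18 x 34 x 9 mm, on the bench left of the stand; origin at the centre of its underside
- scissors: loose scissors, 62 x 162 x 8 mm, lying on the bench to the left; origin at the centre of its underside
- p0 (a point): fixed point on the line along the bow, at the height of its top when at rest: the end at the stand's -y side (about 9 mm in from where the line ends); the seven points are evenly spaced, 42 mm apart
- p1 (a point): fixed point on the line along the bow, at the height of its top when at rest: 1/6 along; the seven points are evenly spaced, 42 mm apart
- p2 (a point): fixed point on the line along the bow, at the height of its top when at rest: 2/6 along; the seven points are evenly spaced, 42 mm apart
- p3 (a point): fixed point on the line along the bow, at the height of its top when at rest: the middle; the seven points are evenly spaced, 42 mm apart
- p4 (a point): fixed point on the line along the bow, at the height of its top when at rest: 4/6 along; the seven points are evenly spaced, 42 mm apart
- p5 (a point): fixed point on the line along the bow, at the height of its top when at rest: 5/6 along; the seven points are evenly spaced, 42 mm apart
- p6 (a point): fixed point on the line along the bow, at the height of its top when at rest: the end at the stand's +y side (about 9 mm in from where the line ends); the seven points are evenly spaced, 42 mm apart

How it is judged:
By the outcome, as a careful person would: the job done as asked, in the order asked, and still so for the second after the job is handed in, while the arm keeps its last pose, push and grip.
It also fails if it takes over 51 s, if anything falls off the work surface, if the arm or the gripper's body presses on something with over 40 N, if the wrist force passes 120 N, or if a joint passes its speed limit or range.

ROBOT

A 6-joint arm with a two-finger parallel gripper is mounted at the origin on a cart in front of the work surface, level with it; the furniture and walls round the work are solid. World frame = base frame: x ahead of the robot, y to its left, z up, the work surface at z = 0. Lengths are in m, angles in rad, forces in N, time in s.
With the tool pointing down it reaches from about 0.325 to 0.85 m from the base axis. Payload 15.5 kg.
Tool frame: the origin (TCP) lies between the finger pads; the fingertips stand 25 mm ahead of it and the grasp point (between the pads) lies 6 mm ahead of it; z points along the fingers, y is the direction in which the jaws open and shut (so a half turn about z gives the same grasp; the last joint's range is limited). The gripper opens to 91 mm and grips with 3 to 60 N. Pads are 32 mm wide; open, the fingers measure 118 mm over their backs; the gripper's body (76 mm by 178 mm) begins 60 mm behind the grasp point.
Start: joints at [1.248, 0.494, 1.345, -0, 1.302, -0.096], TCP at [0.141, 0.609, 0.239] pointing down, gripper open.
Joint ranges: [-2.91, 2.91], [-0.82, 2.16], [0.22, 2.67], [-1.22, 4.37], [0.12, 2.79], [-3.08, 3.08]. Speed limits (rad/s): [1.89, 1.89, 2.57, 3.01, 3.01, 3.01].

INTERFACE

Orientations are given as a unit quaternion [w, x, y, z].
In Python, from rig import bot, capture gives the robot as it stands. Calls block until the motion is done:
- bot.reach(position, orientation): joint-space move of the TCP to a pose.
- bot.move_straight(position, vel=0.15, frame=None, force_limit=None): straight line of the TCP; frame=None keeps the orientation; vel is the mean speed in m/s. With force_limit (N) it stops when the force on the tool has changed by that much, and returns True; else False.
- bot.move_j(angles): joint-space move.
- bot.gripper_open() and bot.grasp(grip_force=None): open the fingers fully, or close them until they stop; grip_force is the grip in N (None keeps the last).
- bot.pause(seconds).
- bot.inverse_kinematics(position, orientation): joint angles nearest the present ones, or None.
- bot.observe(): the state.
- capture(name): name is "scene" or "top" or "wrist"; returns a dict with "frame" (420x560x3 uint8, red, green, blue), "fx", "fy", "cx", "cy" (pixels), "R" (3x3) and "t" (3): a world point X has camera coordinates R X + t; the wrist camera has in their place "mount" (4x4, takes a point from camera to tool coordinates, whose origin is the TCP and whose axes are the flange's). Camera axes: x right, y down, z forward; pixel columns grow to the right and rows downward; lengths in m; the calibration is good to about 2 mm. A picture is of the moment at which its call begins: read the wrist's pose just before it. There is no depth.
A pose or a line that the arm cannot do raises bot.MotionError and nothing moves.
- bot.sign_off(): hands the job in, once; it reports no verdict.
The state is a dict: "time": time; "qpos": joint angles; "dq": joint speeds; "joint_efforts": joint torques, N m; "eef_pos": TCP position; "eef_rot": TCP orientation; "force": force on the tool from outside, world axes, zero at the start; "torque": the same for the moment, N m; "grip_width": opening from 0.0 (shut) to 1.0 (fully open).
Only numpy, scipy, OpenCV 4.12 (cv2) and the standard library are available. Lean on these libraries where they do the work, as an engineer would, in place of code of your own. Each camera call takes 0.05 s, during which the arm holds its last target.

## Working session

There is one attempt and no reset: what is moved stays moved. The work goes in short steps, each a Python script; the robot and the scene stay as the last script left them, time stands still between calls to the robot, and variables do not carry over. Pictures are saved under pics/ and viewed, and the job is handed in when it is done.

```bash
ls; mkdir -p pics
python3 - <<'E'
from rig import bot, capture
import cv2, json, numpy as np
o=bot.observe();print({k:np.round(v,3).tolist() for k,v in o.items()})
for n in ("scene","top","wrist"):
    c=capture(n); cv2.imwrite(f"pics/{n}0.png",c["frame"][:,:,::-1]); np.save(f"pics/{n}0.npy",c,allow_pickle=True)
    print(n,{k:np.round(v,4).tolist() for k,v in c.items() if k!="frame"})
E
```

```text
pics
{'time': 0.0, 'qpos': [1.249, 0.494, 1.346, 0.0, 1.303, -0.096], 'dq': [-0.002, -0.001, 0.001, 0.001, -0.0, -0.001], 'joint_efforts': [0.003, -87.885, -38.183, 0.071, 0.054, -0.0], 'eef_pos': [0.14, 0.609, 0.238], 'eef_rot': [-0.0, 0.113, 0.994, -0.001], 'force': [-0.395, -0.635, 0.268], 'torque': [-0.008, 0.037, -0.026], 'grip_width': 1.005}
scene {'fx': 478.7905, 'fy': 478.7905, 'cx': 284.9816, 'cy': 212.7308, 'R': [[0.4641, -0.8856, -0.0149], [-0.638, -0.3225, -0.6993], [0.6145, 0.3341, -0.7147]], 't': [-0.228, 0.3713, 0.8443]}
top {'fx': 461.8138, 'fy': 461.8138, 'cx': 289.4779, 'cy': 215.525, 'R': [[-0.0275, -0.9995, -0.0157], [-0.9954, 0.0288, -0.0914], [0.0918, 0.0131, -0.9957]], 't': [0.0363, 0.5036, 1.2971]}
wrist {'fx': 361.3025, 'fy': 361.3025, 'cx': 280.3454, 'cy': 212.7585, 'mount': [[0.0022, -0.9722, -0.234, 0.0662], [1.0, 0.0021, 0.0005, -0.0001], [-0.0, -0.234, 0.9722, -0.1462], [0.0, 0.0, 0.0, 1.0]]}
```

View pics/scene0.png

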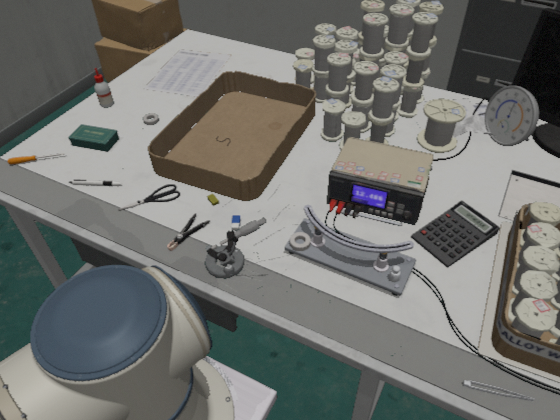

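View pics/top0.png

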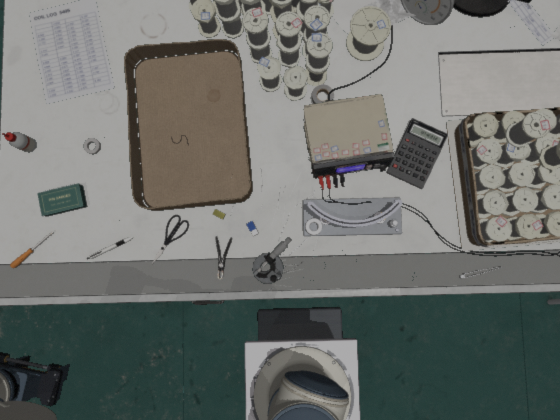

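The stand is at top-image px (352,217). The ring is at its left (+y) end, px (313,227), and the weight at its right (−y) end, px (392,230). I'll zoom in to find the line.

Run:
```python
import cv2
a=cv2.imread("pics/top0.png")[150:290,240:420]; cv2.imwrite("pics/topz.png",cv2.resize(a,None,fx=4.2,fy=4.2,interpolation=cv2.INTER_CUBIC))
a=cv2.imread("pics/scene0.png")[180:300,270:430]; cv2.imwrite("pics/scenez.png",cv2.resize(a,None,fx=5,fy=5,interpolation=cv2.INTER_CUBIC))
```

```text
(no output)
```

View pics/topz.png

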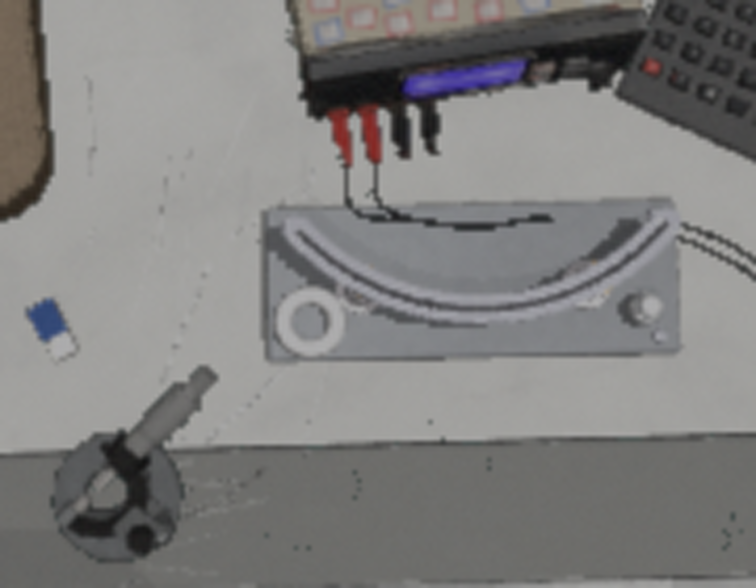

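View pics/scenez.png

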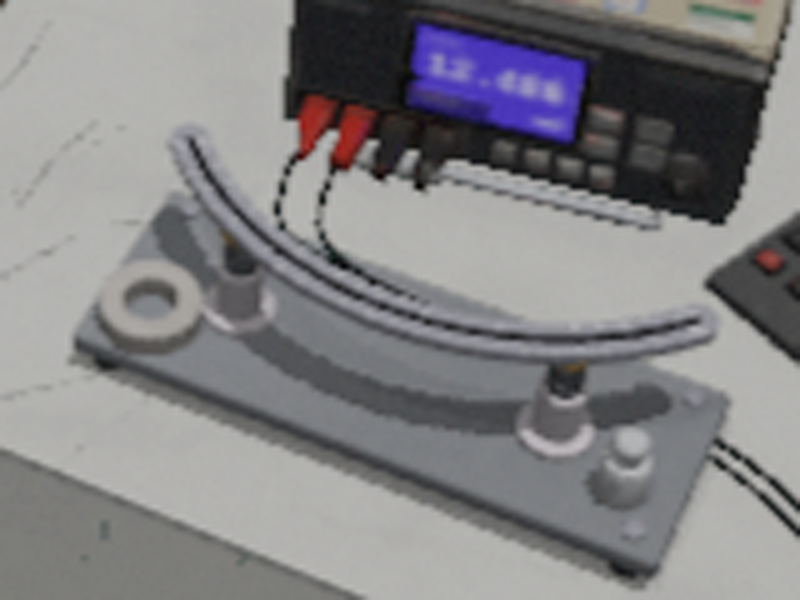

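```bash
cat > h.py <<'E'
import numpy as np, cv2
from scipy.spatial.transform import Rotation as Ro
def ray(R,t,c,uv,z):
    uv=np.atleast_2d(uv).astype(float)
    d=np.c_[(uv[:,0]-c["cx"])/c["fx"],(uv[:,1]-c["cy"])/c["fy"],np.ones(len(uv))]@R
    o=-R.T@t
    return o+d*((z-o[2])/d[:,2])[:,None]
def wristRt(c,pos,q):
    Rt=Ro.from_quat(np.r_[q[1:],q[0]]).as_matrix(); M=np.eye(4);M[:3,:3]=Rt;M[:3,3]=pos
    W=np.linalg.inv(M@c["mount"]); return W[:3,:3],W[:3,3]
E
python3 - <<'E'
from h import *
c=np.load("pics/top0.npy",allow_pickle=True).item()
s=np.load("pics/scene0.npy",allow_pickle=True).item()
P=ray(c["R"],c["t"],c,np.array([[297,230],[470,308],[668,225]])/4.2+[240,150],.085);print(P)
P2=ray(s["R"],s["t"],s,np.array([[193,139],[425,320],[702,320]])/5+[270,180],.085);print(P2)
print(np.linalg.norm(P[0]-P[2]),np.linalg.norm(P2[0]-P2[2]))
print('microscope top px rough', ray(c["R"],c["t"],c,[[268,265]],0.1))
E
```

```text
[[ 0.52655156 -0.0374987   0.085     ]
 [ 0.4725571  -0.14761933  0.085     ]
 [ 0.52277492 -0.27775832  0.085     ]]
[[ 0.52822682 -0.04294701  0.085     ]
 [ 0.47474777 -0.17780066  0.085     ]
 [ 0.5277133  -0.28209487  0.085     ]]
0.24028930720442712 0.2391484115118117
microscope top px rough [[0.36649455 0.08199039 0.1       ]]
```

Run:
```python
from rig import bot, capture
from h import *
bot.reach([0.48,-0.16,0.26],[0,0,1,0]); bot.grasp(20)
bot.pause(0.3)
o=bot.observe();print({k:np.round(v,3).tolist() for k,v in o.items()})
c=capture("wrist");cv2.imwrite("pics/w1.png",c["frame"][:,:,::-1]);c["o"]=o;np.save("pics/w1.npy",c,allow_pickle=True)
```

```text
{'time': 4.767, 'qpos': [-0.44, 0.304, 1.604, 0.0, 1.234, -2.011], 'dq': [-0.001, -0.0, 0.0, 0.001, -0.0, 0.001], 'joint_efforts': [-0.001, -67.822, -36.455, -0.062, 0.055, 0.0], 'eef_pos': [0.48, -0.16, 0.26], 'eef_rot': [-0.0, -0.0, 1.0, 0.0], 'force': [0.481, 0.349, -0.248], 'torque': [-0.018, 0.012, -0.016], 'grip_width': 0.006}
```

View pics/w1.png

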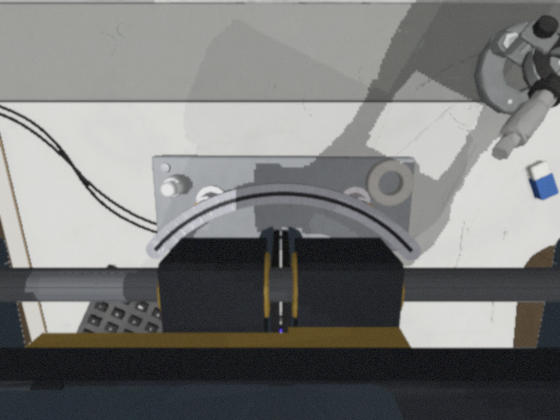

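The wrist view shows the whole line: from px (157,249) beside the weight, through (283,193), to (413,248) beside the ring. Next I extract it and fit the arc.

Run:
```python
from h import *
from scipy.optimize import least_squares
c=np.load("pics/w1.npy",allow_pickle=True).item();o=c["o"]
R,t=wristRt(c,o["eef_pos"],o["eef_rot"])
g=cv2.cvtColor(c["frame"],cv2.COLOR_RGB2GRAY)
# approximate centre, then band around the predicted arc
A=ray(R,t,c,[[157,249],[283,193],[413,248]],.085);print(A,np.linalg.norm(A[0]-A[2]))
vv,uu=np.where(g<75)
P=ray(R,t,c,np.c_[uu,vv],.085)[:,:2]
cen=np.array([A[1][0]+.16,(A[0][1]+A[2][1])/2])
tol=.006
for i in range(4):
    r=np.hypot(*(P-cen).T); m=(abs(r-.16)<tol)&(uu>150)&(uu<420)&(vv<252)
    f=least_squares(lambda p:np.hypot(*(P[m]-p[:2]).T)-.16,cen,loss='soft_l1',f_scale=.001);cen=f.x;tol=.004
f3=least_squares(lambda p:np.hypot(*(P[m]-p[:2]).T)-p[2],[*cen,.16],loss='soft_l1',f_scale=.001)
th=np.arctan2(-(P[m]-cen)[:,1],-(P[m]-cen)[:,0]) # 0 = towards robot; + = -y
print(m.sum(),cen,f3.x,np.std(f.fun),np.degrees([th.min(),th.max()]),.16*(th.max()-th.min()))
im=c["frame"][:,:,::-1].copy();im[vv[m],uu[m]]=(0,0,255)
cv2.imwrite("pics/w1m.png",cv2.resize(im[150:270,140:430],None,fx=2.7,fy=2.7,interpolation=0))
```

```text
[[ 0.52627645 -0.27524888  0.085     ]
 [ 0.47275244 -0.15740273  0.085     ]
 [ 0.52477097 -0.03546255  0.085     ]] 0.23979105686040936
820 [ 0.63300808 -0.15758431] [ 0.63333867 -0.15759072  0.160299  ] 0.0008632813091553517 [-48.63955748  48.01591554] 0.2699129990802277
```

View pics/w1m.png

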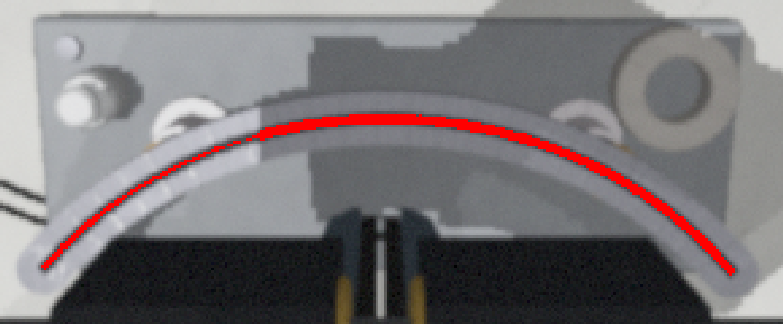

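The line length comes to 270 mm (252 + 2×9) and the fitted free radius is 160.3 mm, so both match the given sizes. p0, at −y beside the weight, is the start. I'll approach it and press about 5 mm.

```bash
cat >> h.py <<'E'
CEN=np.array([0.6332,-0.1576]);OFF=np.radians(-0.3)
def pt(s,z): # s=0..1 from p0(-y) to p6(+y); z = tip height -> TCP position
    th=OFF+(.5-s)*.252/.16
    return [CEN[0]-.16*np.cos(th),CEN[1]-.16*np.sin(th),z+.025]
def fz(bot,n=8):
    v=[]
    for _ in range(n): v.append(bot.observe()["force"]);bot.pause(.02)
    return np.mean(v,0),np.std(v,0)
E
python3 - <<'E'
from rig import bot, capture
from h import *
for s in (0,.5,1): print(np.round(pt(s,.085),4))
bot.move_straight(pt(0,.105),vel=.12)
print(fz(bot))
print(bot.move_straight(pt(0,.080),vel=.03,force_limit=7)); bot.pause(.2)
print(fz(bot)); o=bot.observe();print(o["eef_pos"],o["time"])
c=capture("wrist");cv2.imwrite("pics/w2.png",c["frame"][:,:,::-1])
c=capture("scene");cv2.imwrite("pics/s2.png",cv2.resize(c["frame"][150:310,260:440,::-1],None,fx=3.5,fy=3.5))
E
```

```text
[ 0.5197 -0.2704  0.11  ]
[ 0.4732 -0.1568  0.11  ]
[ 0.5209 -0.0436  0.11  ]
(array([-0.18513019, -0.07880655, -0.03914642]), array([0.49026077, 0.49151836, 0.58915546]))
False
(array([-2.10317073,  0.95025059,  3.03573282]), array([0.7378239 , 0.29756634, 0.43638404]))
[ 0.51967109 -0.27033501  0.10506055] 7.875
```

View pics/w2.png

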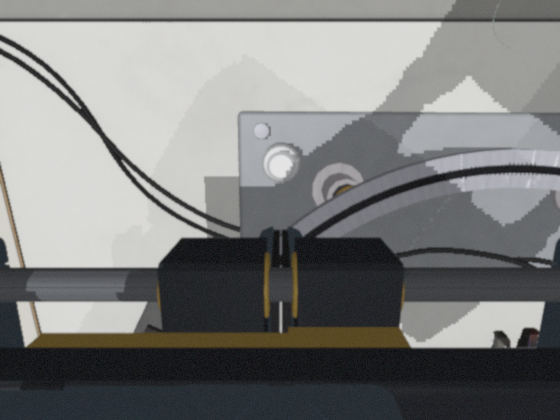

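View pics/s2.png

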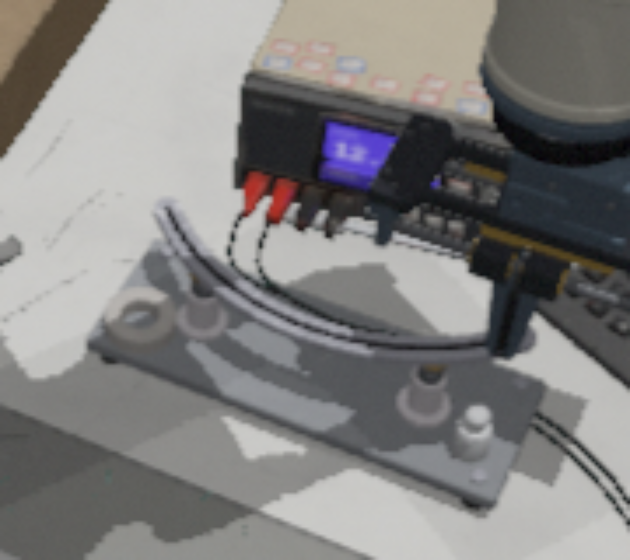

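Vertical force is 3.0 N, about as expected at 5 mm. There is also a sideways force of about 2 N in −x, so I check the clearance to the meter before sweeping.

Run:
```python
from rig import bot, capture
from h import *
print(fz(bot,12)); print(bot.observe()["eef_pos"],bot.observe()["torque"])
c=capture("top");cv2.imwrite("pics/t2.png",cv2.resize(c["frame"][80:250,270:450,::-1],None,fx=4,fy=3.5*4/3.5))
c=np.load("pics/top0.npy",allow_pickle=True).item();s=np.load("pics/scene0.npy",allow_pickle=True).item()
# meter top front edge in two views: scene zoom lower right front top corner etc
import itertools
def tri(a,b):
    A=[];y=[]
    for c,uv in((c0,a),(s0,b)):
        d=np.array([(uv[0]-c["cx"])/c["fx"],(uv[1]-c["cy"])/c["fy"],1])@c["R"];d/=np.linalg.norm(d);o=-c["R"].T@c["t"]
        M=np.eye(3)-np.outer(d,d);A.append(M);y.append(M@o)
    return np.linalg.solve(sum(A),sum(y))
c0,s0=c,s
for k,z in (("bench front",[0.0,.01]),):
  for zz in z: print(ray(s["R"],s["t"],s,[[329,205],[415,225]],zz))
cv2.imwrite("pics/mt.png",cv2.resize(c["frame"][90:190,295:405,::-1],None,fx=6,fy=6))
cv2.imwrite("pics/ms.png",cv2.resize(s["frame"][130:230,320:440,::-1],None,fx=6,fy=6))
```

```text
(array([-2.2298484 ,  1.07898582,  3.51540943]), array([0.47856914, 0.53736379, 0.48154187]))
[ 0.51963325 -0.27032847  0.10497204] [ 0.20960126  0.44739521 -0.03697052]
[[ 6.38015499e-01 -4.96794126e-02 -1.11022302e-16]
 [ 6.68960988e-01 -2.64663176e-01  1.11022302e-16]]
[[ 0.62854503 -0.05333801  0.01      ]
 [ 0.65913056 -0.26582108  0.01      ]]
```

View pics/mt.png

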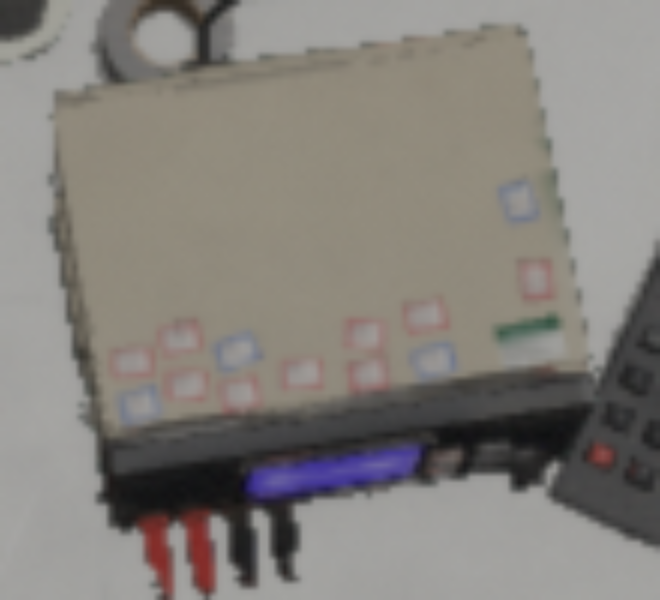

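View pics/ms.png

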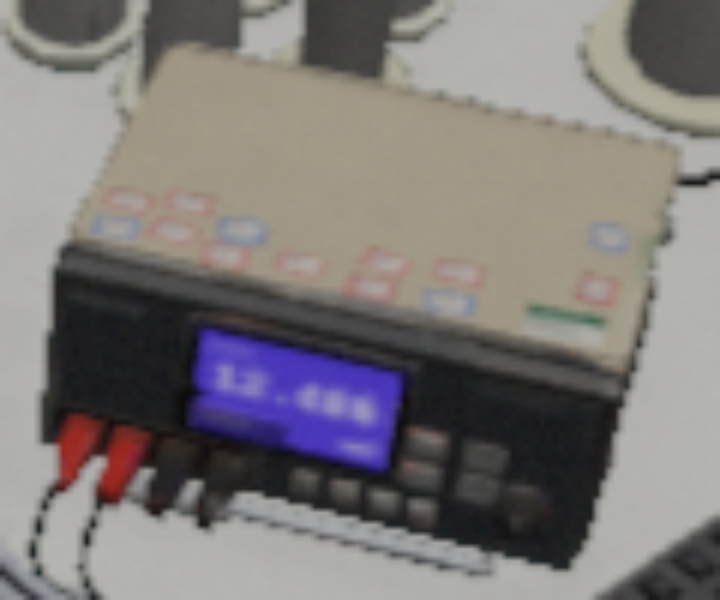

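View pics/t2.png

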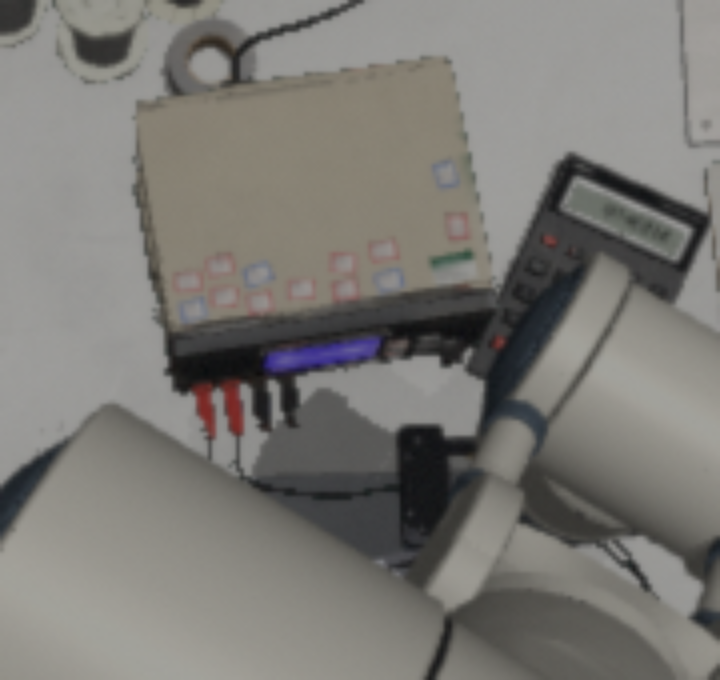

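The gripper is well clear: the meter front is at x ≈ 0.63 and the gripper reaches 0.56. The moment puts the sideways force at the fingertips, so it is friction on the bow. I'll sweep now.

Run:
```python
from rig import bot, capture
from h import *
N=18; z=.080
for k in range(1,N+1):
    bot.move_straight(pt(k/N,z),vel=.03)
    f,_=fz(bot,3); o=bot.observe()
    print(k,np.round(f,1),np.round((o["eef_pos"]-np.array(pt(k/N,z)))*1000,2),round(o["time"],2))
    if f[2]>7 or f[2]<1: print("stop");break
bot.pause(.2);print(fz(bot,8)); print(bot.observe()["eef_pos"])
c=capture("wrist");cv2.imwrite("pics/w3.png",c["frame"][:,:,::-1])
c=capture("scene");cv2.imwrite("pics/s3.png",cv2.resize(c["frame"][150:310,230:440,::-1],None,fx=3.5,fy=3.5))
print(bot.observe()["time"])
```

```text
1 [-0.4  2.5  3.3] [-0.33  0.43 -0.14] 8.89
2 [-0.6  2.6  3.5] [-0.42  0.47 -0.17] 9.56
3 [-0.5  2.   3.8] [-0.33  0.46 -0.15] 10.22
4 [-0.1  2.2  3.5] [-0.3   0.43 -0.11] 10.89
5 [-0.1  2.8  3.6] [-0.26  0.43 -0.12] 11.56
6 [0.3 2.4 3.2] [-0.22  0.4  -0.09] 12.22
7 [0.1 2.9 3.8] [-0.22  0.4  -0.1 ] 12.89
8 [0.3 2.6 3.6] [-0.16  0.37 -0.07] 13.56
9 [0.1 3.  3.7] [-0.1   0.34 -0.05] 14.22
10 [0.6 2.8 3.6] [-0.08  0.31 -0.03] 14.89
11 [0.9 3.  3.6] [-0.02  0.28 -0.01] 15.56
12 [1.1 3.1 3.4] [0.04 0.29 0.01] 16.23
13 [0.7 2.8 3.4] [0.07 0.24 0.  ] 16.89
14 [1.1 2.3 3. ] [0.12 0.23 0.01] 17.56
15 [1.2 2.3 3.4] [0.17 0.21 0.02] 18.23
16 [1.3 1.9 3.9] [0.23 0.18 0.06] 18.89
17 [1.2 2.6 3.5] [0.27 0.17 0.04] 19.56
18 [1.4 2.  3.5] [0.31 0.18 0.08] 20.23
(array([1.62903104, 2.0800352 , 3.38049204]), array([0.37718309, 0.50358058, 0.3453946 ]))
[ 0.52102681 -0.04364417  0.10506405]
20.6583
```

View pics/w3.png

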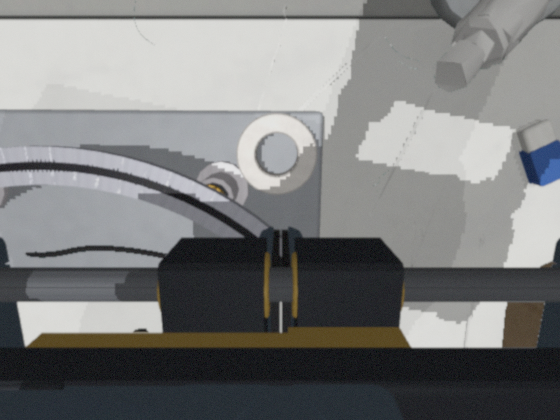

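View pics/s3.png

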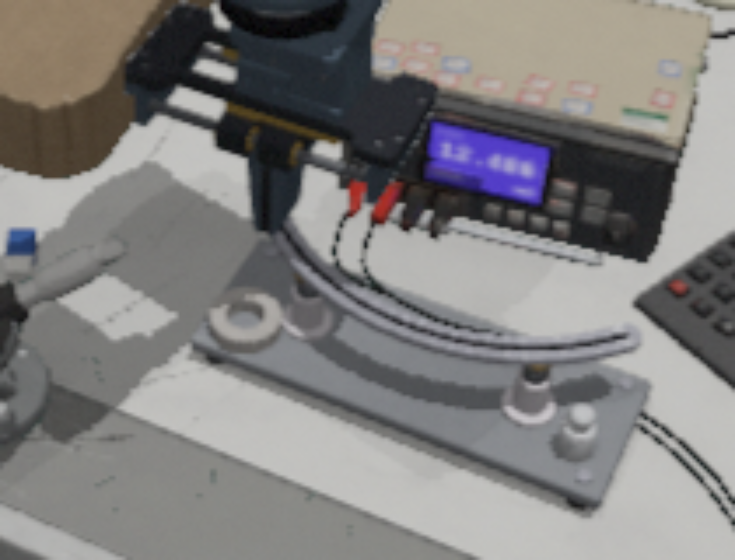

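The ring is at scene px (300,241) and the weight at (395,273), both where they started within about 1 px. The fingertips rest on the ring-side end of the bow with a steady 3.4 N. I'm handing in.

Run:
```python
from rig import bot
bot.sign_off()
```

```text
the job is handed in; nothing more can be done
```

I ran the closed fingertips along the bow's line from the weight end (p0, −y) to the ring end (p6, +y) and handed the job in. They were still resting on that last end. The last reading was at 20.7 s of the 51 s allowed.

- **Press depth:** The tips were set about 5 mm below the bow's rest height, against a stop at 14 mm. The vertical force, read at 18 stops, stayed at 3.0–3.9 N and was 3.4 N at the end. The spring figures give about 3.2 N for 5 mm, so the bow was sunk a little at every reading and far from its stop.
- **Following the line:** The fitted arc matched the sizes given, with a radius of 160.3 mm and a line length of 270 mm. The tool stayed within about 0.6 mm of the planned path.
- **Loose things:** In the scene picture the weight and ring are within about 1 px of where they began. I did not measure the eraser, shim and scissors again, but the arm only worked above the stand.
- **One reading that did not fit:** The sideways force on the tips was 2–3 N, more than I expected from a smooth top, and it pointed along the motion instead of against it. At the first press its moment placed it at the fingertips, and the gripper was clear of the meter there. I took it to be friction holding the tips slightly past each stop, but I did not confirm that.

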